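# Press a glued heel

## Task

A new heel has just been glued onto the upturned shoe. With a fingertip, push the press's swing arm round until its round pad is centred above the heel, then press the knob on top of the plunger down with the fingertips until the pad bears firmly on the heel, and finish while still holding it down. Leave the shoe on its stand and the other things on the counter where they are.

Things in the scene. Friction and masses are not known exactly. Their poses are not given: they have to be found in the camera images.
- post_axis (a point): Point on the vertical pivot axis of the bolted-down heel press, 196 mm above the counter, at mid height of its swing arm. Grey base plate 120 x 120 mm, steel post 32 mm thick; the arm's round hub on top of it is 52 mm across, and its pivot cap ends 220 mm above the counter.
- swing_arm (a joint): Angle of the swing arm about the post, rad, growing counter-clockwise seen from above; range -0.9 to 1.3. At 0 the arm points along the -x axis of post_axis. It starts at 0.5 to 1.0, so it must be pushed clockwise from above (to smaller values) to reach the heel. The pivot is stiff (0.45 N m, about 4 N at mid arm); the arm stays where it is left.
- mid_arm (a point): Point on the swing arm's centre line, 115 mm out from the pivot axis; its -x axis points outward along the arm. The arm is a level grey bar 24 mm wide, 185 to 207 mm above the counter, with plain upright sides, bare from 26 to 190 mm out. At its end, 210 mm out, a round housing (40 mm across, 180 to 214 mm above the counter) carries the plunger.
- plunger: Upright sprung plunger in the end of the swing arm: steel stem with a round black knob on top, carrying the pad below. Its origin is on the plunger axis, 210 mm from the pivot axis. It moves straight down 32 mm to a stop and springs back when let go.
- knob_top (a point): Centre of the flat top of the plunger's round black knob (40 mm across, 14 mm thick), 262 mm above the counter when up. Pushing down takes 1 N at first and 5.5 N after 22 mm, where the pad meets the heel; further down a second spring between knob and pad loads the pad; at the stop, 32 mm down, it takes about 17 N and the pad bears with about 10 N.
- pad: Round black rubber pad under the plunger, 36 mm across and 8 mm thick; origin at the centre of its underside.
- pad_face (a point): Centre of the pad's underside, on the plunger axis, 165 mm above the counter when the plunger is up.
- shoe: A black low shoe held upside down on an iron last stand (one loose piece, about 3.2 kg, round foot 150 mm across). Origin on the counter straight below the middle of the heel; x points to the toe (about 215 mm away), z up. The sole faces up, 118 mm above the counter; the heel rises from it.
- heel_top (a point): Middle of the new heel's flat top, 143 mm above the counter. The heel is a black D-shaped block, about 58 mm long and 60 mm wide, 25 mm high. It lies 205 to 215 mm from the pivot axis, so the pad can be brought over it by swinging the arm alone.
- tin: Closed metal glue tin, 96 mm across, 120 mm tall, loose; origin at the centre of its underside. Leave it.
- pot: White square glue pot, 74 x 74 mm, 135 mm tall with its blue stopper, loose; origin at the centre of its underside. Leave it.
- lid: Flat metal lid, 90 mm across, 7 mm thick, lying loose; origin at the centre of its underside. Leave it.
- brush: Glue brush, 180 mm long, lying loose; origin under its middle, x along it. Leave it.

How it is judged:
By the outcome, as a careful person would: the job done as asked, in the order asked, and still so for the second after the job is handed in, while the arm keeps its last pose, push and grip.
It also fails if it takes over 42 s, if anything falls off the work surface, if the arm or the gripper's body presses on something with over 40 N, if the wrist force passes 120 N, or if a joint passes its speed limit or range.

## Robot

A 7-joint arm with a two-finger parallel gripper is mounted at the origin on the work surface. World frame = base frame: x ahead of the robot, y to its left, z up, the work surface at z = 0. Lengths are in mm, angles in rad, forces in N, time in s.
With the tool pointing down it reaches from about 425 to 875 mm from the base axis. Payload 4.7 kg.
Tool frame: the origin (TCP) lies at the very end of the fingers, on their centre line; the grasp point (between the pads) lies 19 mm behind it; z points along the fingers, y is the line along which they close (so a half turn about z gives the same grasp; the last joint's range is limited). The gripper opens to 85 mm and grips with 20 to 120 N. Pads are 22 mm wide; open, the fingers measure 114 mm over their backs; the gripper's body (76 mm by 85 mm) begins 54 mm behind the grasp point. The pads swing forward as they close: fully open they stand 13 mm farther back than shut.
Start: joints at [0.014, 0.321, -0.07, 1.45, 0.023, 1.371, -0.057], TCP at [650.019, -0.025, 231.349] pointing down, gripper open.
Joint ranges: [-2.86, 2.86], [-0.3, 2.09], [-1.38, 1.24], [0.06, 2.45], [-1.56, 4.7], [0.09, 2.05], [-2.69, 2.69]. Speed limits (rad/s): [2.57, 2.57, 3.14, 3.14, 3.14, 3.14, 3.14].

## Interface

Orientations are given as a unit quaternion [x, y, z, w].
In Python, from plant import observe, vision, ticket gives the robot as it stands.
- The arm moves only by the tool arm_command, never from a script. Its arguments are lists of equal length, an entry for each row: "gripper": the opening, from 0 (shut) to 1 (fully open); "travel": the shift along the tool's x, y, z in units of 0.02 m (1.0 is 0.02 m), a list of three; "dr": the turn, a rotation vector about the tool's x, y, z in units of 5 degrees (1.0 is 5 degrees), a list of three. A call has 1 to 5 rows; each row shifts and turns the commanded pose from where the row before left it, along the tool's axes as they then stand; what a row does not reach is not made up. A row lasts 1/12 s, in which the tool goes at most 41.7 mm and 7.16 degrees, less where a joint would pass 70% of its speed; a pose out of reach is approached as far as the arm can. A call with a number of a shift or a turn outside -1 to 1 is refused whole. A call with a gripper value outside its range is refused whole. The fingers move at their own pace and stop on an object; "newtons" is the grip in N (left out, the last holds). Time passes only in rows, so rows that do not move let the fingers close. It gives the time, the measured TCP pose, the force, the opening and the grip force at its end, in the units of the state.
- observe(): the state, without advancing time (a new reading comes with each control period).
- vision.camera(name): name is "scene" or "side" or "wrist"; returns (picture, depth): 480x640x3 uint8, red, green, blue; 480x640 float32, mm along the optical axis (not along the pixel's ray), 0 where there is no reading.
- vision.calibration(name): a dict with "fx", "fy", "cx", "cy" (pixels), "k1" (the pictures are not rectified: a ray, as slopes to the right and down, at radius r is drawn at 1 + k1 r^2 times it, then the intrinsics apply), "R" (3x3) and "t" (3): a world point X has camera coordinates R X + t. Camera axes: x right, y down, z forward; pixel columns grow to the right and rows downward; lengths in mm; the calibration is good to about 2 mm. A picture is of the moment at which its call begins: read the wrist's pose just before it. calibration takes no time and is no camera call; for the wrist camera it gives the pose at the moment of the call.
- ticket.sign_off(): hands the job in; it is judged then, once.
The state is a dict: "clock": time; "joint_pos": joint angles; "qvel": joint speeds; "effort": joint torques, N m; "tool_pos": TCP position; "eef_rot": TCP orientation; "contact_force": force on the tool from outside, world axes, zero at the start; "ft_torque": the same for the moment, N m; "width": finger opening in mm; "gripper_force": force on a finger pad.
Only numpy, scipy, OpenCV 4.12 (cv2) and the standard library are available. Lean on these libraries where they do the work, as an engineer would, in place of code of your own. Each camera call takes 0.05 s, during which the arm holds its last target. There are 200 camera calls.

## Working session

There is one attempt and no reset: what is moved stays moved. The work goes in short steps, Python scripts to look and compute and a tool call to move; the robot and the scene stay as the last step left them, time stands still between calls to the robot, and variables do not carry over. Pictures are saved under pics/ and viewed, at most 10 in all, crops included, and the job is handed in when it is done.

Besides the shell and the picture viewer there is one more tool, called after "Call:" as name(argument=value, ...), one argument or row to a line, values as JSON. arm_command: Moves the arm, as the interface text tells. Its arguments: {"type":"object","properties":{"gripper":{"type":"array"},"travel":{"type":"array"},"dr":{"type":"array"},"newtons":{"type":"number"}},"required":["gripper","travel","dr"]}

```bash
mkdir -p pics; cat > h.py <<'E'
import numpy as np, cv2
from plant import observe, vision, ticket
def cloud(name):
    c=vision.calibration(name); im,d=vision.camera(name)
    v,u=np.mgrid[0:480,0:640].astype(float)
    K=np.array([[c['fx'],0,c['cx']],[0,c['fy'],c['cy']],[0,0,1.]])
    p=cv2.undistortPoints(np.stack([u.ravel(),v.ravel()],1)[:,None],K,np.array([c['k1'],0,0,0.]))[:,0]
    P=np.c_[p,np.ones(len(p))]*d.reshape(-1,1)
    W=(P-np.array(c['t']))@np.array(c['R'])
    W[d.ravel()==0]=np.nan
    return im,W.reshape(480,640,3)
E
python3 - <<'E'
from h import *
for n in('scene','side'):
    im,W=cloud(n); cv2.imwrite(f'pics/{n}.png',im[:,:,::-1]); np.savez(f'{n}.npz',im=im,W=W)
    c=vision.calibration(n); print(n,-np.array(c['R']).T@np.array(c['t']))
print(observe())
E
```

```text
scene [1081.32197747  494.87260928  819.81115496]
side [ 341.88503169 -862.74441339  729.53245516]
{'clock': 0.1, 'joint_pos': array([ 0.01411684,  0.32176638, -0.07008756,  1.45152077,  0.02258949,
        1.37079413, -0.05690531]), 'qvel': array([-0.00191414, -0.00269151, -0.00140497, -0.00325367, -0.00256069,
        0.00062478,  0.00052899]), 'effort': array([ 4.50556013e-05, -4.94872105e+01, -3.84160029e-01, -3.15213168e+01,
        1.28981241e-02,  7.44150602e-03,  1.28749331e-06]), 'tool_pos': array([ 6.49535115e+02, -5.26918205e-02,  2.30337698e+02]), 'eef_rot': array([ 7.07104548e-01,  7.07108502e-01, -6.29264245e-04, -5.72758626e-04]), 'contact_force': array([ 0.40706776, -0.62493112, -0.06685771]), 'ft_torque': array([-0.03621764, -0.06316577,  0.03943776]), 'gripper_force': 0.0, 'width': 85.27403522447554}
```

View pics/scene.png

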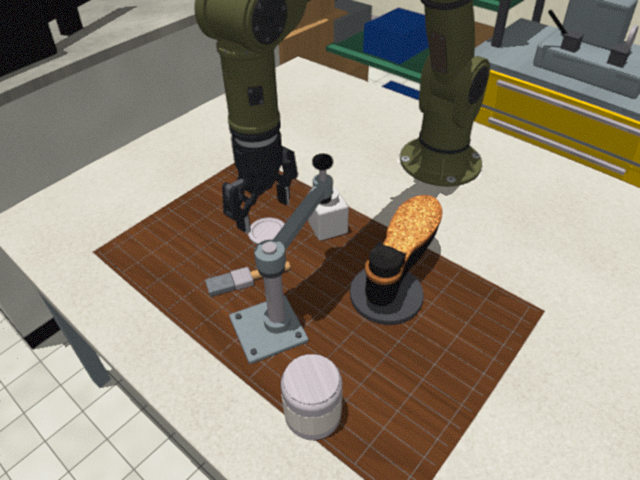

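View pics/side.png

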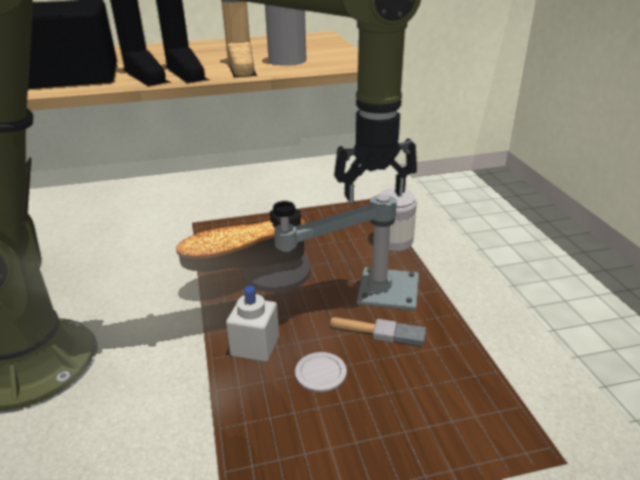

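The scene view shows the hub at (270,250), the knob at (322,161), the heel top at (386,258) and the pot beneath the arm's end. The side view shows the knob at (285,210), the hub at (383,205) and the heel partly hidden behind the knob.

```bash
python3 - <<'E'
from h import *
def rep(t,m,W):
    n,l,s,c=cv2.connectedComponentsWithStats(m.astype(np.uint8))
    for i in range(1,n):
        if s[i,4]>25:
            p=W[l==i]; r=cv2.minEnclosingCircle(p[:,:2].astype(np.float32))
            print(t,s[i,:5],c[i].round(),'mean',p.mean(0).round(1),'circ',np.round(r[0],1),round(r[1],1), 'zstd',p[:,2].std().round(1))
for n in('scene','side'):
    f=np.load(n+'.npz'); im=f['im'].astype(int);W=f['W']; z=W[...,2]
    roi=(W[...,0]>350)&(W[...,0]<900)&(abs(W[...,1])<420)
    br=im.max(2)
    rep(n+' knob',roi&(z>257)&(z<268)&(br<70),W)
    rep(n+' cap',roi&(z>205)&(z<226)&(br>70),W)
    rep(n+' arm',roi&(z>195)&(z<211)&(br>70),W)
    rep(n+' heel',roi&(z>138)&(z<149)&(br<70),W)
    rep(n+' sole',roi&(z>110)&(z<126)&(im[...,0]>130)&(im[...,2]<120),W)
E
```

```text
scene knob [313 154  20  13 197] [322. 160.] mean [483.3 -11.3 260. ] circ [482.2 -12.9] 19.0 zstd 1.2
scene knob [277 190  10  10  47] [281. 195.] mean [607.6   2.  262.5] circ [607.8   2.2] 12.3 zstd 3.1
scene knob [236 221  10   9  46] [241. 225.] mean [705.4   4.  262.7] circ [704.8   1.4] 8.5 zstd 3.1
scene cap [ 254  174   79   91 1260] [289. 226.] mean [614.2  24.6 210.6] circ [585.2  14.5] 128.2 zstd 4.4
scene arm [272 182  61  66 977] [301. 213.] mean [572.6  14.3 204.5] circ [566.4  27.5] 97.3 zstd 2.7
scene arm [254 252  32  17 205] [270. 262.] mean [696.5  55.3 203.7] circ [684.4  42.4] 26.0 zstd 4.7
scene heel [369 243  36  29 664] [385. 257.] mean [514.6 164.6 141.3] circ [511.3 162.1] 35.2 zstd 1.3
scene sole [ 384  206   54   54 1484] [408. 230.] mean [403.4 144.1 116.3] circ [411.  138.2] 75.6 zstd 1.3
scene sole [366 261  34  21 141] [379. 275.] mean [538.8 168.8 116.4] circ [520.5 164.6] 33.1 zstd 1.2
side knob [274 202  21  11 178] [284. 207.] mean [477.8 -22.8 260.3] circ [478.1 -20.7] 17.9 zstd 1.3
side cap [274 194 123  45 988] [338. 216.] mean [585.    7.6 210.1] circ [582.   11.2] 127.2 zstd 4.5
side arm [ 274  202  123   42 1247] [334. 221.] mean [575.6   1.7 203.4] circ [581.8   2.7] 126.2 zstd 3.8
side heel [270 211  11  13  49] [276. 217.] mean [488.  151.1 141.1] circ [485.4 152.4] 25.5 zstd 1.3
side heel [288 210  13  12  85] [294. 216.] mean [527.  146.9 141.2] circ [523.8 150.8] 23.2 zstd 1.3
side sole [ 210  221   65   34 1158] [239. 236.] mean [408.5 139.4 116.7] circ [415.4 132.5] 80.0 zstd 1.2
```

```bash
python3 - <<'E'
from h import *
im,W=cloud('wrist'); cv2.imwrite('pics/w1.png',im[:,:,::-1]); np.savez('w1.npz',im=im,W=W)
c=vision.calibration('wrist'); print(-np.array(c['R']).T@np.array(c['t']),np.round(c['R'],3),c['fx'],c['k1'])
for n in('scene','side'):
    f=np.load(n+'.npz');W=f['W']; z=W[...,2]
    m=(z>214)&(z<224)&(abs(W[...,0]-680)<40)&(abs(W[...,1]-50)<40)
    p=W[m]; print(n,'cap',len(p),p.mean(0),cv2.minEnclosingCircle(p[:,:2].astype(np.float32)))
E
```

```text
[650.44228265  73.0365423  372.88757154] [[ 1.    -0.001 -0.001]
 [-0.001 -0.957  0.29 ]
 [-0.001 -0.29  -0.957]] 421.20263625591815 -0.05008403184862025
scene cap 164 [683.64170664  41.76323997 217.63386126] ((685.05517578125, 41.762306213378906), 22.820772171020508)
side cap 96 [679.02806265  35.89283841 217.27467025] ((679.4888305664062, 34.71487045288086), 23.72045135498047)
```

View pics/w1.png

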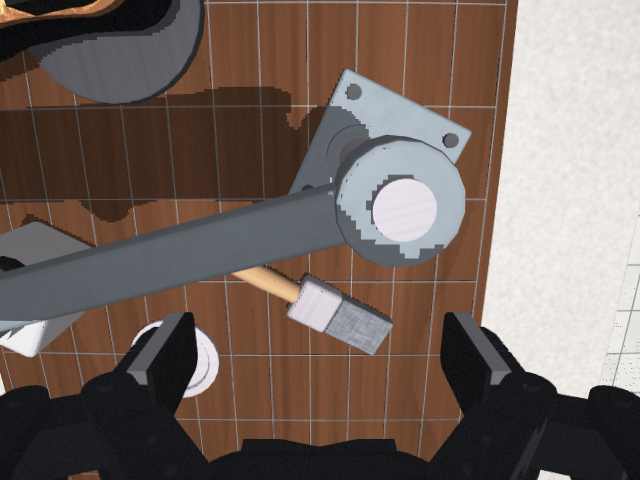

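The wrist view shows the pivot cap at (404,210), with the arm running to the left edge; the knob and heel are just out of view. I'll lift and shift the camera so both come in, closing the fingers as I go.

Call:
arm_command(
  gripper=[0,0,0,0,0],
  travel=[
    [0.4,-0.7,-1],
    [0.4,-0.7,-1],
    [0.4,-0.7,-1],
    [0.4,-0.7,-1],
    [0.4,-0.7,-1],
  ],
  dr=[
    [0,0,0],
    [0,0,0],
    [0,0,0],
    [0,0,0],
    [0,0,0],
  ],
  newtons=20,
)

```text
clock: 0.57
tool_pos: [579.1, 40.3, 331.9]
eef_rot: [0.707, 0.707, -0.0, -0.0]
contact_force: [0.0, 0.1, 0.2]
width: 25.5
gripper_force: 0.0
```

Call:
arm_command(
  gripper=[0,0],
  travel=[
    [0,0,0],
    [0,0,0],
  ],
  dr=[
    [0,0,0],
    [0,0,0],
  ],
)

```text
clock: 0.73
tool_pos: [580.2, 40.6, 332.8]
eef_rot: [0.707, 0.708, 0.001, 0.001]
contact_force: [0.4, -0.0, -0.3]
width: 0.6
gripper_force: 0.0
```

```bash
cat > meas.py <<'E'
import sys
from h import *
def run(tag):
    c=vision.calibration('wrist'); 
    im,W=cloud('wrist'); cv2.imwrite(f'pics/{tag}.png',im[:,:,::-1]); np.savez(tag+'.npz',im=im,W=W,R=c['R'],t=c['t'],K=[c['fx'],c['fy'],c['cx'],c['cy'],c['k1']])
    z=W[...,2]; br=im.max(2)
    print(observe()['tool_pos'],observe()['width'])
    for nm,m in(('knob',(z>256)&(z<268)),('cap',(z>216)&(z<224)),('heel',(z>138)&(z<148)&(br<90))):
        n,l,s,_=cv2.connectedComponentsWithStats(m.astype(np.uint8))
        for i in range(1,n):
            if s[i,4]>150:
                p=W[l==i]; r=cv2.minEnclosingCircle(p[:,:2].astype(np.float32)); b=cv2.minAreaRect(p[:,:2].astype(np.float32))
                print(nm,s[i],p.mean(0).round(1),'circ',np.round(r[0],1),round(r[1],1),'rect',np.round(b[0],1),np.round(b[1],1),round(b[2],1))
if __name__=='__main__': run(sys.argv[1])
E
python3 meas.py w2
```

```text
[580.063491    39.77578589 331.17559817] -0.31820934999578854
knob [ 111  313   70   63 3305] [480.8 -14.1 261.3] circ [479.4 -15.6] 20.3 rect [479.7 -16. ] [39.2 39.2] 49.5
cap [ 456  218   39   37 1104] [681.4  38.6 219.7] circ [681.8  37.7] 12.4 rect [682.   38.3] [23.4 24.2] 76.7
heel [ 179    2   89   93 6123] [512.1 161.4 142.7] circ [507.7 160.3] 36.3 rect [513.7 161.5] [60.2 60.4] 11.8
```

View pics/w2.png

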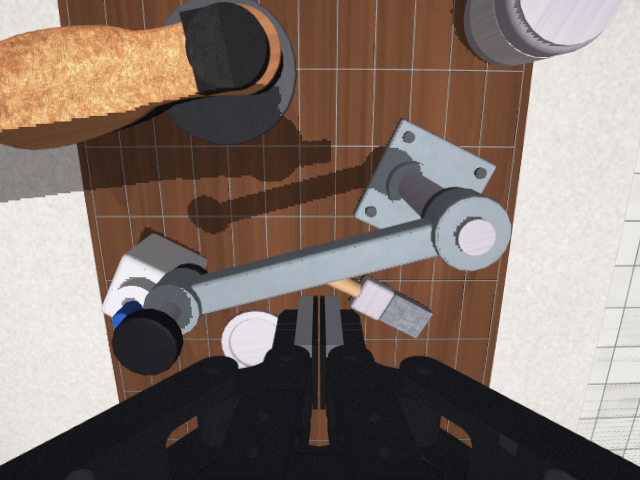

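The pivot is at (682,38), the knob at (480,-16,261) and the heel middle at (514,161,143). The radii come out at 209 and 209 mm, and the knob and heel sizes match the text. The arm needs to turn 51° clockwise, so I'll drop the closed fingers behind mid-arm, aligned with it.

Call:
arm_command(
  gripper=[0,0,0,0,0],
  travel=[
    [-0.8,0,0.8],
    [-0.8,0,1],
    [-0.7,0,1],
    [-0.7,0,1],
    [-0.5,0,1],
  ],
  dr=[
    [0,0,0],
    [0,0,0],
    [0,0,0],
    [0,0,0],
    [0,0,0],
  ],
)

```text
clock: 1.2
tool_pos: [579.3, -32.7, 232.2]
eef_rot: [0.708, 0.706, -0.001, -0.001]
contact_force: [0.9, 0.7, 0.8]
width: -0.0
gripper_force: 0.0
```

Call:
arm_command(
  gripper=[0,0,0,0,0],
  travel=[
    [0,0,1],
    [0,0,1],
    [0,0,0.3],
    [0,0,0],
    [0,0,0],
  ],
  dr=[
    [0,0,0],
    [0,0,-1],
    [0,0,-1],
    [0,0,-1],
    [0,0,0],
  ],
)

```text
clock: 1.62
tool_pos: [578.8, -31.0, 186.3]
eef_rot: [0.608, 0.794, -0.002, -0.002]
contact_force: [0.3, -0.6, 1.1]
width: 0.1
gripper_force: 0.0
```

Call:
arm_command(
  gripper=[0,0,0,0,0],
  travel=[
    [0.4,0,-0.1],
    [0.45,0,0],
    [0.52,-0.08,0],
    [0.52,-0.08,0],
    [0.52,-0.08,0],
  ],
  dr=[
    [0,0,0],
    [0,0,0],
    [0,0,1],
    [0,0,1],
    [0,0,1],
  ],
)

```text
clock: 2.03
tool_pos: [565.7, 14.2, 191.2]
eef_rot: [0.71, 0.704, -0.001, 0.002]
contact_force: [2.7, -5.6, -3.5]
width: 0.0
gripper_force: 2.8
```

Call:
arm_command(
  gripper=[0,0,0,0],
  travel=[
    [0.52,-0.08,0],
    [0.52,-0.08,0],
    [0.52,-0.08,0],
    [0.52,-0.08,0],
  ],
  dr=[
    [0,0,1],
    [0,0,1],
    [0,0,1],
    [0,0,1],
  ],
)

```text
clock: 2.37
tool_pos: [564.3, 56.0, 191.2]
eef_rot: [0.821, 0.57, -0.001, 0.002]
contact_force: [0.2, -6.0, -1.8]
width: 0.3
gripper_force: 2.8
```

```bash
python3 meas.py w3; python3 -c "
from h import *;print(observe())"
```

```text
[564.53070737  59.87170029 191.30835496] 0.08926040261034207
knob [ 230  387  177   68 5465] [570.5  70.4 262.7] circ [570.8  71.2] 17.0 rect [568.6  65.4] [15.9 34. ] 69.2
knob [  45  403  148   77 5636] [531.7  77.5 262.6] circ [526.9  73. ] 15.6 rect [532.4  75.6] [18.5 30.9] 26.5
knob [ 445  403  146   77 5611] [604.3  50.4 262.5] circ [604.8  44. ] 15.5 rect [605.7  43.6] [21.4 25.9] 73.2
cap [  0 271  39  50 875] [489.9 109.  220. ] circ [485.8 108.6] 7.1 rect [488.5 108.9] [ 7.5 14. ] 6.8
cap [273 322  92  26 999] [568.3  64.2 219.7] circ [567.5  61.9] 13.6 rect [568.2  63.8] [ 6.  27.3] 69.0
heel [   33    22   161   163 16580] [512.9 161.8 142.7] circ [507.7 160.7] 36.1 rect [513.7 161.7] [59.7 59.9] 8.4
heel [524 199  19  24 235] [669.7  47.6 142.9] circ [670.5  47.4] 6.3 rect [670.   47.9] [12.5  2.2] 48.8
{'clock': 2.4167, 'joint_pos': array([-0.07245669,  0.17301787, -0.09001344,  1.71340158,  0.01720166,
        1.25553994, -0.52402796]), 'qvel': array([ 0.00438687, -0.00402667, -0.03070477,  0.00038361, -0.03035952,
       -0.00258315,  0.25312907]), 'effort': array([ 3.60937111e+00, -4.09530115e+01,  3.31976965e+00, -2.98954886e+01,
        8.62605404e-01,  2.83747874e-01, -4.19532109e-03]), 'tool_pos': array([564.53070737,  59.87170029, 191.30835496]), 'eef_rot': array([ 8.21582410e-01,  5.70089570e-01, -2.51103466e-05,  4.74367458e-04]), 'contact_force': array([ 0.75694032,  3.16689494, -0.52124851]), 'ft_torque': array([-0.12537095, -0.09215424, -0.09469741]), 'gripper_force': 0.8477524481713772, 'width': 0.08926040261034207}
```

View pics/w3.png

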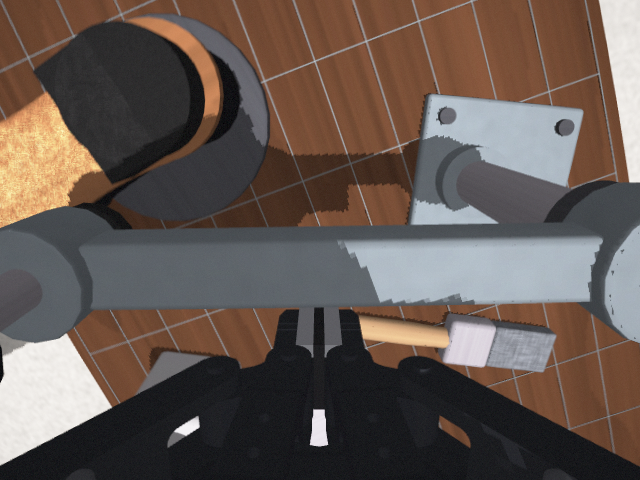

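The wrist view shows the bar flat against the closed fingers at (320,310) and the heel ahead at (120,100). About 15° remain.

Call:
arm_command(
  gripper=[0,0,0,0],
  travel=[
    [0.52,-0.08,0],
    [0.52,-0.08,0],
    [0.42,-0.06,0],
    [0,0,0],
  ],
  dr=[
    [0,0,1],
    [0,0,1],
    [0,0,0.8],
    [0,0,0],
  ],
)

```text
clock: 2.75
tool_pos: [572.6, 88.0, 191.4]
eef_rot: [0.883, 0.47, 0.0, 0.0]
contact_force: [0.3, -0.4, 0.3]
width: 0.1
gripper_force: 0.0
```

```bash
cat > arm.py <<'E'
import sys
from h import *
n=sys.argv[1]; im,W=cloud(n); z=W[...,2]; pv=np.array([682,38.2])
d=W[...,:2]-pv; r=np.linalg.norm(d,axis=2)
m=(z>204.5)&(z<209.5)&(im.max(2)>45)&(r>50)&(r<185)
m=cv2.morphologyEx(m.astype(np.uint8),cv2.MORPH_OPEN,np.ones((5,5)))>0
p=W[m][:,:2]; a=np.degrees(np.arctan2(*(p-pv).T[::-1]))%360
p=p[abs(a-np.median(a))<12]
(c,s,ang)=cv2.minAreaRect(p.astype(np.float32))
v=cv2.fitLine(p.astype(np.float32),cv2.DIST_L2,0,.01,.01).ravel()
u=v[:2]*np.sign(v[0])*-1; o=u[0]*(v[3]-pv[1])-u[1]*(v[2]-pv[0])
print(len(p),'rect',c,s,'angle',np.degrees(np.arctan2(u[1],u[0]))%360,'line offset from pivot',o,'angle of centre',np.degrees(np.arctan2(c[1]-pv[1],c[0]-pv[0]))%360)
E
python3 arm.py wrist; python3 -c "
from h import *;o=observe();print(o['tool_pos'],o['contact_force'],o['eef_rot'])"
```

```text
26810 rect (586.4674682617188, 105.98277282714844) (24.858642578125, 135.72019958496094) angle 144.62793 line offset from pivot -1.1884922034820136 angle of centre 144.6433251786582
[572.6158737   87.77845192 191.4286018 ] [ 0.13826192 -0.00722067 -0.1268694 ] [ 8.82149445e-01  4.70969439e-01  2.90231701e-04 -2.45465227e-04]
```

3.2 mm remain at the heel, which is about 1.8 mm at the fingers.

Call:
arm_command(
  gripper=[0,0,0],
  travel=[
    [0.1,0,0],
    [0,0,0],
    [0,0,0],
  ],
  dr=[
    [0,0,0.2],
    [0,0,0],
    [0,0,0],
  ],
)

```text
clock: 3.05
tool_pos: [573.3, 88.1, 191.3]
eef_rot: [0.887, 0.462, -0.0, -0.0]
contact_force: [-2.9, -0.6, 1.4]
width: -0.2
gripper_force: 1.1
```

```bash
python3 arm.py wrist; python3 -c "
from h import *;o=observe();print(o['tool_pos'],o['contact_force'],o['eef_rot'])"
```

```text
26876 rect (586.7828369140625, 106.19212341308594) (24.54916000366211, 135.86856079101562) angle 144.39601 line offset from pivot -1.0164401136738874 angle of centre 144.47034613508617
[573.36459004  88.03214141 191.31882914] [-2.29389465 -2.16518199  0.13811401] [ 8.86865845e-01  4.62026868e-01 -3.00323168e-04 -2.36469297e-04]
```

Call:
arm_command(
  gripper=[0,0,0],
  travel=[
    [0.08,0,0],
    [0,0,0],
    [0,0,0],
  ],
  dr=[
    [0,0,0],
    [0,0,0],
    [0,0,0],
  ],
)

```text
clock: 3.35
tool_pos: [574.1, 89.0, 191.2]
eef_rot: [0.887, 0.462, -0.001, -0.0]
contact_force: [-5.1, -1.8, 2.0]
width: -0.0
gripper_force: 2.2
```

```bash
python3 arm.py wrist; python3 -c "
from h import *;o=observe();print(o['tool_pos'],o['contact_force'],o['eef_rot'])"
```

```text
26871 rect (587.4730224609375, 107.26435852050781) (24.644142150878906, 135.7622833251953) angle 143.8144 line offset from pivot -1.080313857704276 angle of centre 143.8469705500445
[574.12653803  89.04683602 191.21463921] [-5.36778743 -2.34170758  2.26292851] [ 8.87009721e-01  4.61750135e-01 -7.33080204e-04 -1.72048183e-04]
```

The arm line now passes within 0.1 mm of the heel middle. I'll back off, rise and check from above.

Call:
arm_command(
  gripper=[0,0,0,0,0],
  travel=[
    [-0.8,0,0],
    [-0.7,0,0],
    [0,0,-1],
    [0,0,-1],
    [0,0,-1],
  ],
  dr=[
    [0,0,0],
    [0,0,0],
    [0,0,0],
    [0,0,0],
    [0,0,0],
  ],
)

```text
clock: 3.82
tool_pos: [557.8, 64.0, 252.1]
eef_rot: [0.887, 0.461, 0.001, 0.0]
contact_force: [0.4, 0.3, -0.0]
width: 0.3
gripper_force: 0.0
```

Call:
arm_command(
  gripper=[0,0,0,0,0],
  travel=[
    [0,-0.9,-0.8],
    [0,-0.9,-0.8],
    [0,-0.9,-0.8],
    [0,-0.9,-0.8],
    [0,-0.9,-0.8],
  ],
  dr=[
    [0,0,0],
    [0,0,0],
    [0,0,0],
    [0,0,0],
    [0,0,0],
  ],
)

```text
clock: 4.23
tool_pos: [483.6, 116.6, 332.5]
eef_rot: [0.887, 0.461, 0.001, 0.0]
contact_force: [0.3, 0.2, 0.3]
width: 0.3
gripper_force: 0.0
```

Call:
arm_command(
  gripper=[0,0],
  travel=[
    [0,0,0],
    [0,0,0],
  ],
  dr=[
    [0,0,0],
    [0,0,0],
  ],
)

```text
clock: 4.4
tool_pos: [484.4, 116.8, 332.8]
eef_rot: [0.887, 0.462, 0.002, 0.001]
contact_force: [0.6, -0.2, -0.0]
width: 0.1
gripper_force: 0.0
```

```bash
python3 meas.py w4; python3 arm.py wrist;python3 -c "
from h import *
im,W=cloud('side'); cv2.imwrite('pics/s2.png',cv2.resize(im[130:330,160:460,::-1],None,fx=2.5,fy=2.5))"
```

```text
[484.40705566 115.85954353 331.48873581] -0.18471257130201865
knob [ 271  114   79   80 4782] [513.3 162.9 261.7] circ [512.8 162.4] 19.9 rect [512.9 162.3] [39.  39.2] 19.1
cap [626 142  14  36 346] [673.7  42.7 219.1] circ [677.1  41.1] 10.8 rect [674.2  42.7] [21.5  8.1] 61.4
heel [ 262  102   89   49 1035] [519.8 178.8 142.8] circ [511.6 169.7] 34.3 rect [514.6 178.4] [27.  68.1] 70.9
7778 rect (587.6221923828125, 107.53959655761719) (23.497846603393555, 135.73745727539062) angle 143.78606 line offset from pivot -0.3982107194718978 angle of centre 143.6951878065979
```

View pics/w4.png

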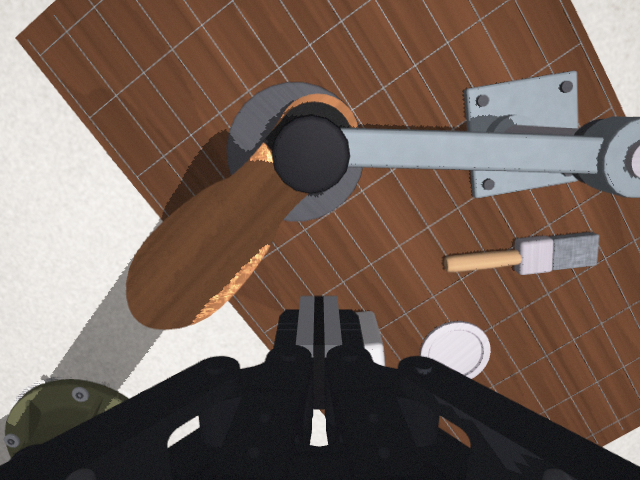

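View pics/s2.png

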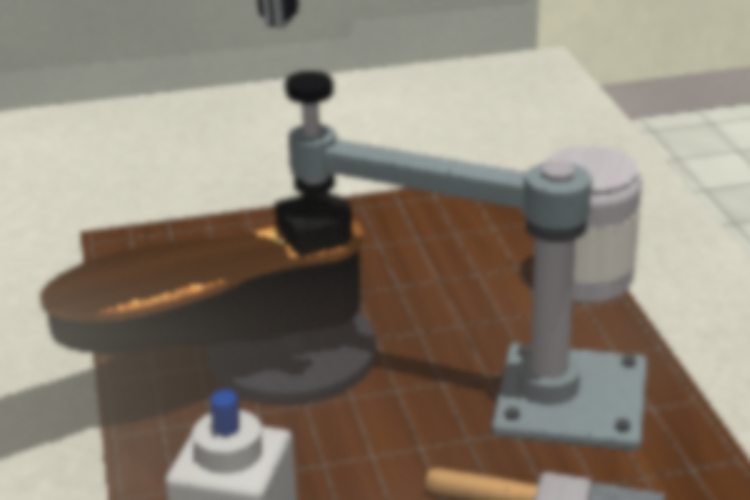

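The knob sits at (513,162), about 1 mm from the heel middle, and the side view agrees, with the pad above the heel. Next I'll move over the knob.

Call:
arm_command(
  gripper=[0,0,0,0,0],
  travel=[
    [0.7,-0.03,0.2],
    [0.7,-0.03,0.6],
    [0.7,-0.03,0.6],
    [0.6,-0.05,0.7],
    [0,0,0.7],
  ],
  dr=[
    [0,0,0],
    [0,0,0],
    [0,0,0],
    [0,0,0],
    [0,0,0],
  ],
)

```text
clock: 4.97
tool_pos: [513.2, 166.0, 272.3]
eef_rot: [0.886, 0.463, -0.001, -0.001]
contact_force: [-0.3, 1.1, 0.1]
width: -0.1
gripper_force: 0.0
```

Call:
arm_command(
  gripper=[0,0,0],
  travel=[
    [0,0,0],
    [0,0,0],
    [0,0,0],
  ],
  dr=[
    [0,0,0],
    [0,0,0],
    [0,0,0],
  ],
)

```text
clock: 5.22
tool_pos: [512.9, 162.4, 275.1]
eef_rot: [0.887, 0.462, -0.0, -0.0]
contact_force: [0.3, 0.8, 0.6]
width: 0.1
gripper_force: 0.0
```

Call:
arm_command(
  gripper=[0,0,0,0,0],
  travel=[
    [0,0,0.4],
    [0,0,0.4],
    [0,0,0.4],
    [0,0,0.3],
    [0,0,0],
  ],
  dr=[
    [0,0,0],
    [0,0,0],
    [0,0,0],
    [0,0,0],
    [0,0,0],
  ],
)

```text
clock: 5.63
tool_pos: [512.9, 162.1, 244.7]
eef_rot: [0.887, 0.462, 0.0, 0.0]
contact_force: [2.7, 0.5, 5.0]
width: 0.1
gripper_force: 2.0
```

Call:
arm_command(
  gripper=[0,0,0,0,0],
  travel=[
    [0,0,0.2],
    [0,0,0.2],
    [0,0,0.1],
    [0,0,0],
    [0,0,0],
  ],
  dr=[
    [0,0,0],
    [0,0,0],
    [0,0,0],
    [0,0,0],
    [0,0,0],
  ],
)

```text
clock: 6.05
tool_pos: [513.0, 162.1, 237.4]
eef_rot: [0.887, 0.462, 0.001, 0.0]
contact_force: [-1.9, -0.8, 9.7]
width: -0.1
gripper_force: 4.8
```

Call:
arm_command(
  gripper=[0,0,0,0,0],
  travel=[
    [0,0,0.15],
    [0,0,0.15],
    [0,0,0],
    [0,0,0],
    [0,0,0],
  ],
  dr=[
    [0,0,0],
    [0,0,0],
    [0,0,0],
    [0,0,0],
    [0,0,0],
  ],
)

```text
clock: 6.47
tool_pos: [513.0, 162.2, 232.6]
eef_rot: [0.887, 0.462, 0.001, 0.001]
contact_force: [-3.5, -1.0, 14.7]
width: -0.2
gripper_force: 7.2
```

Call:
arm_command(
  gripper=[0,0,0,0],
  travel=[
    [0,0,0.1],
    [0,0,0],
    [0,0,0],
    [0,0,0],
  ],
  dr=[
    [0,0,0],
    [0,0,0],
    [0,0,0],
    [0,0,0],
  ],
)

```text
clock: 6.8
tool_pos: [513.1, 162.2, 231.0]
eef_rot: [0.887, 0.462, 0.001, 0.001]
contact_force: [-3.6, -1.1, 16.3]
width: -0.1
gripper_force: 8.0
```

Call:
arm_command(
  gripper=[0,0,0,0,0],
  travel=[
    [0,0,0.08],
    [0,0,0],
    [0,0,0],
    [0,0,0],
    [0,0,0],
  ],
  dr=[
    [0,0,0],
    [0,0,0],
    [0,0,0],
    [0,0,0],
    [0,0,0],
  ],
)

```text
clock: 7.22
tool_pos: [513.1, 162.2, 230.0]
eef_rot: [0.887, 0.462, 0.002, 0.001]
contact_force: [-5.4, -2.7, 18.5]
width: -0.1
gripper_force: 9.2
```

```bash
python3 -c "
from h import *
im,W=cloud('side'); cv2.imwrite('pics/s3.png',cv2.resize(im[130:330,160:460,::-1],None,fx=2.5,fy=2.5))
print(observe()['tool_pos'],observe()['contact_force'])"; python3 arm.py wrist
```

```text
[513.0655101  162.19097865 229.95489872] [-4.74715159 -2.25806438 18.97131427]
12765 rect (582.1876220703125, 111.58516693115234) (23.757564544677734, 122.13304138183594) angle 143.38528 line offset from pivot 0.048988609889789814 angle of centre 143.67551675657225
```

View pics/s3.png

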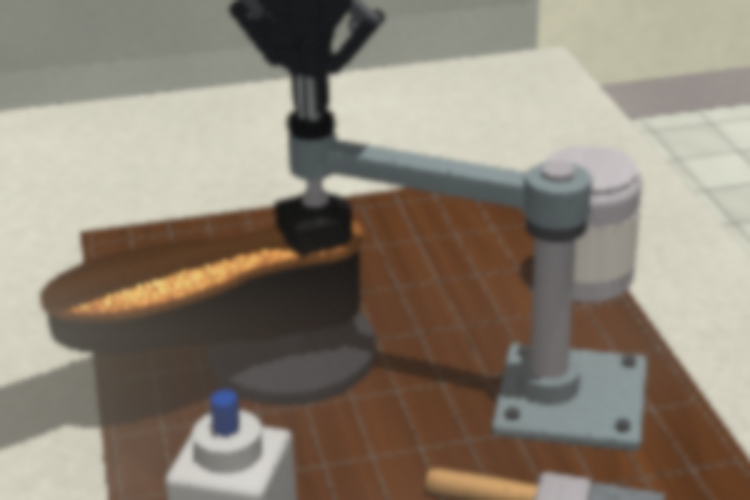

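The side view shows the knob pressed down at (310,125) and the pad seated on the heel at (313,215). The shoe and the other visible items have not moved. I'm holding at the stop with about 19 N.

```bash
python3 -c "
from plant import ticket;print(ticket.sign_off())"
```

```text
the job is handed in; nothing more can be done
None
```

The job is handed in: the pad was swung to within about 1 mm of the heel's middle, and the knob is held down at its stop with about 19 N, 7 s into the 42 s allowed.

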